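# Reseat a crooked container lid and clip it shut

### The job

The lid of the round white container has been left crooked, with the edge under its sloping lip standing up on the rim. Take the lip and raise that edge just clear, about two centimetres above the rim, keeping the opposite edge down on the container, then bring the lid back over the centre and let it down gently until it sits flat. With the lid seated, flip the weighted steel clip lever up and over so that it lies down on the lid; do not touch the hanging-bowl stand or move the lunch carrier or spoon.

Things in the scene. Friction and masses are not known exactly. Their poses are not given: they have to be found in the camera images.
- box_rim (a point): centre of the container's mouth, at rim height, 65 mm above the counter. Container: round, white opal glass, outside diameter 120, wall 6, fixed firmly by its rubber foot. Axes: z up; -x is the side over which the lid's lip hangs (roughly the robot's right); the clip lever is on the +y side (roughly the robot's side).
- lid_center (a point): centre of the underside of the loose steel lid's round plate (diameter 130, 4 thick; lid 0.11-0.18 kg); seated, it is at box_rim within 2.5, the plate lying on the rim. At the start the lid is shifted 5-9 to the container's +x, its lip-side skirt standing on the rim, so it tilts about 0.12 rad, lip side high. Axes: lid z normal to the plate, up; lid -x points to the lip.
- lid_lip (a point): spot to grip on the lip, mid-thickness and mid-width, 79 in -x and 26 in +z of lid_center. The lip is a flat white plastic tab, 56 wide (lid y), 9 thick, 46 long, rising up and out from the lid's edge along (-0.602,0,0.799) of the lid's axes; the spot is 16 from its free end. Pinch the 9 mm with fingers pointing down the slope; a bowl hangs above, a vertical gripper does not fit.
- lid_near (a point): lower edge of the lid's skirt under the lip (lid axes). The skirt hangs 10 below the plate, inside diameter 125, wall 2.5, and fits over the rim with 2.5 clearance all round. At the start this edge is about 4 above the rim (the skirt stands on the rim a little to either side); seated, 10 below.
- lid_far (a point): lower edge of the lid's skirt opposite the lip (lid axes); about 10 below the rim while that side of the lid rests on the container
- lever (a joint): angle of the steel clip lever, rad: 0 = open, leaning outwards 55 degrees from vertical; 0.96 = upright; about 2.5 = lying inward over the lid, its rubber nose on the seated lid. Its weighted end makes it over-centre: short of upright it falls back open, beyond about 1.1 it falls shut by itself. Pushing its end along its arc takes 1 to 3 N.
- lever_hinge (a point): middle of the lever's hinge line, which runs along the container's x axis; 82 in +y of the container's centre and 80 above the counter. Axes are the container's. The steel hinge ears reach 6 above it.
- lever_tip (a point): free end of the lever, 55 from the hinge (in the middle of its thickness); the lever is a flat steel bar 22 wide (along the hinge) and 6 thick with a steel roll, 14 thick and 26 wide, centred 50 from the hinge. Open, the tip is 45 outwards of and 32 above the hinge.
- stand: fixed steel stand, do not touch. Origin under its post, which stands beyond the container, base 130 x 70; an arm 340 high runs 170 along the stand's +y (over the container), carrying two steel bowls 80 in diameter, hung with their axes along stand x, centred 58 and 145 along +y, spanning 235 to 318 in height and x -16 to +16. The outer bowl hangs above the lid's lip side.
- carrier: red lunch carrier, 154 x 114 x 117 high, with a sliding lock; origin at the centre of its underside. Leave alone.
- spoon: steel spoon 180 long lying on the counter. Leave alone.
There are look-alikes about, which are no part of the job. There is more than one size of the part that bears lid_center; the job needs the larger. There is more than one size of the part that bears box_rim; the job needs the larger.

How it is judged:
By the outcome, as a careful person would: the job done as asked, in the order asked, and still so for the second after the job is handed in, with the robot touching nothing.
It also fails if it takes over 50 s, if anything falls off the work surface, if the arm or the gripper's body presses on something with over 40 N, if the wrist force passes 120 N, or if a joint passes its speed limit or range.

### The arm

A 6-joint arm with a two-finger parallel gripper is mounted at the origin on the work surface. World frame = base frame: x ahead of the robot, y to its left, z up, the work surface at z = 0. Lengths are in m, angles in rad, forces in N, time in s.
With the tool pointing down it reaches from about 0.275 to 0.75 m from the base axis. Payload 10.2 kg.
Tool frame: the origin (TCP) lies midway between the tips of the shut fingers; the grasp point (between the pads) lies 19 mm behind it (env.hold_point_z is the distance from the TCP to the grasp point, in m); x points along the fingers, z is the direction in which the jaws open and shut, and the axes are right-handed (so a half turn about x gives the same grasp; the last joint's range is limited). The gripper opens to 85 mm and grips with 20 to 120 N. Pads are 22 mm wide; open, the fingers measure 114 mm over their backs; the gripper's body (76 mm by 85 mm) begins 54 mm behind the grasp point. The pads swing forward as they close: fully open they stand 13 mm farther back than shut.
Start: joints at [0.932, 0.313, 1.498, -0, 1.331, -0.223], TCP at [0.212, 0.48, 0.231] pointing down, gripper open.
Joint ranges: [-2.94, 2.94], [-0.97, 2.17], [0.19, 2.56], [-1.23, 4.37], [0.02, 3.11], [-2.88, 2.88]. Speed limits (rad/s): [2.39, 2.39, 3.01, 3.14, 3.14, 3.14].

### API

Orientations are given as a unit quaternion [x, y, z, w].
In Python, from bench import env, kinematics, monitor, eyes, job gives the robot as it stands. The module is installed in compiled form; this text tells all that it offers. Calls block until the motion is done:
- env.reach(position, orientation): joint-space move of the TCP to a pose.
- env.movel(position, velocity=0.15, frame=None, guard=None): straight line of the TCP; frame=None keeps the orientation; velocity is the mean speed in m/s. With guard (N) it stops when the force on the tool has changed by that much, and returns True; else False.
- env.set_joints(angles): joint-space move.
- env.release() and env.close_gripper(effort=None): open the fingers fully, or close them until they stop; effort is the grip in N (None keeps the last).
- env.hold(seconds).
- kinematics.ik(position, orientation): joint angles nearest the present ones, or None.
- monitor.sense(): the state.
- eyes.grab_frame(name): name is "scene" or "side" or "wrist"; returns a dict with "frame" (480x640x3 uint8, red, green, blue), "mtx" (3x3 intrinsics, pixels), "view" (4x4, takes a point from world to camera coordinates). Camera axes: x right, y down, z forward; pixel columns grow to the right and rows downward; lengths in m; the calibration is good to about 2 mm. A picture is of the moment at which its call begins. There is no depth.
A pose or a line that the arm cannot do raises env.MotionError and nothing moves.
- job.hand_in(): hands the job in, once; it reports no verdict.
The state is a dict: "clock": time; "joints": joint angles; "qvel": joint speeds; "joint_efforts": joint torques, N m; "position": TCP position; "ee_rot": TCP orientation; "contact_force": force on the tool from outside, world axes, zero at the start; "ft_torque": the same for the moment, N m; "finger_gap": opening from 0.0 (shut) to 1.0 (fully open).
Only numpy, scipy, OpenCV 4.12 (cv2) and the standard library are available. Lean on these libraries where they do the work, as an engineer would, in place of code of your own. Each camera call takes 0.05 s, during which the arm holds its last target.

## Working session

There is one attempt and no reset: what is moved stays moved. The work goes in short steps, each a Python script; the robot and the scene stay as the last script left them, time stands still between calls to the robot, and variables do not carry over. Pictures are saved under pics/ and viewed, and the job is handed in when it is done.

```bash
mkdir -p pics; ls; python3 - <<'E'
from bench import env, kinematics, monitor, eyes, job
import cv2, numpy as np, json
for n in ["scene","side","wrist"]:
    f=eyes.grab_frame(n); cv2.imwrite(f"pics/{n}0.png",f["frame"][:,:,::-1]); np.savez(f"pics/{n}0.npz",**f)
    print(n,f["mtx"].round(1).tolist(),f["view"].round(4).tolist())
print(monitor.sense(),env.hold_point_z)
E
```

```text
pics
scene [[448.9, 0.0, 323.1], [0.0, 448.9, 249.7], [0.0, 0.0, 1.0]] [[0.1782, 0.984, 0.009, -0.1315], [0.7882, -0.1372, -0.5999, -0.4479], [-0.589, 0.114, -0.8001, 1.4282], [0.0, 0.0, 0.0, 1.0]]
side [[600.8, 0.0, 324.9], [0.0, 600.8, 244.8], [0.0, 0.0, 1.0]] [[0.9365, -0.3502, 0.0198, -0.5943], [-0.1549, -0.4635, -0.8725, 0.1809], [0.3147, 0.814, -0.4882, 1.3123], [0.0, 0.0, 0.0, 1.0]]
wrist [[352.8, 0.0, 316.3], [0.0, 352.8, 235.3], [0.0, 0.0, 1.0]] [[0.4046, 0.9145, -0.0014, -0.5235], [0.8754, -0.3869, 0.2899, -0.0371], [0.2646, -0.1186, -0.9571, 0.3802], [0.0, 0.0, 0.0, 1.0]]
{'clock': 0.15, 'joints': array([ 9.31629138e-01,  3.13322328e-01,  1.49821393e+00,  1.49731118e-05,
        1.33098760e+00, -2.23417428e-01]), 'qvel': array([-0.0002172 , -0.00199036, -0.00386367,  0.00137894,  0.00079928,
        0.00036612]), 'joint_efforts': array([ 1.26269617e-03, -4.12367749e+01, -2.59798336e+01, -1.40070606e-04,
        3.19308034e-03, -2.51216971e-05]), 'position': array([0.21194548, 0.48012834, 0.23088441]), 'ee_rot': array([-0.3861536 ,  0.59273756,  0.38593492,  0.59211639]), 'contact_force': array([-0.76813387, -0.07112704, -0.06465871]), 'ft_torque': array([-0.01743095, -0.00390502,  0.02520171]), 'finger_gap': 0.9968104974708184} 0.0187
```

View pics/scene0.png

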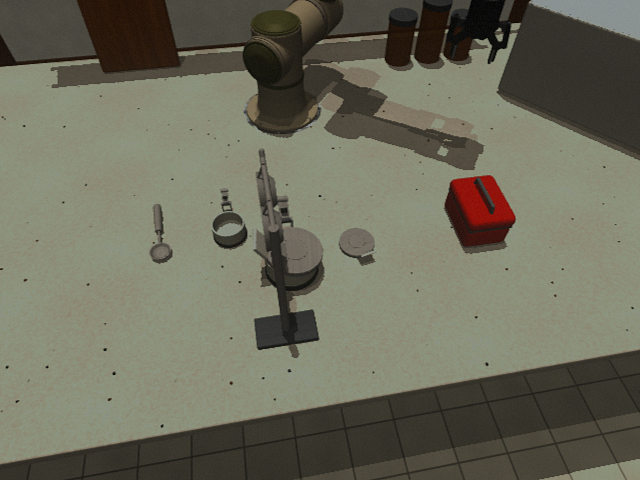

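View pics/side0.png

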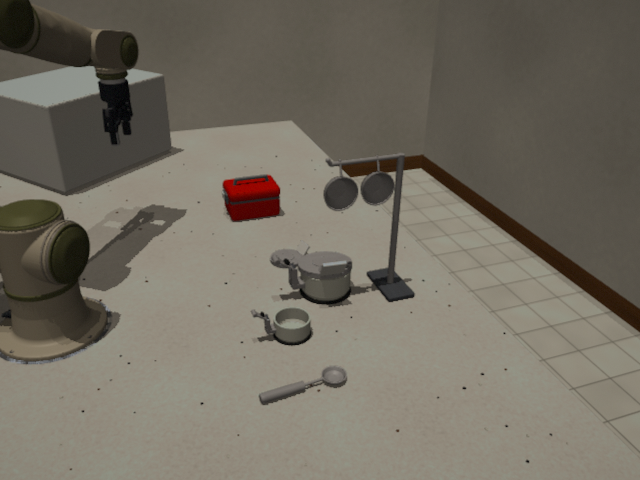

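View pics/wrist0.png

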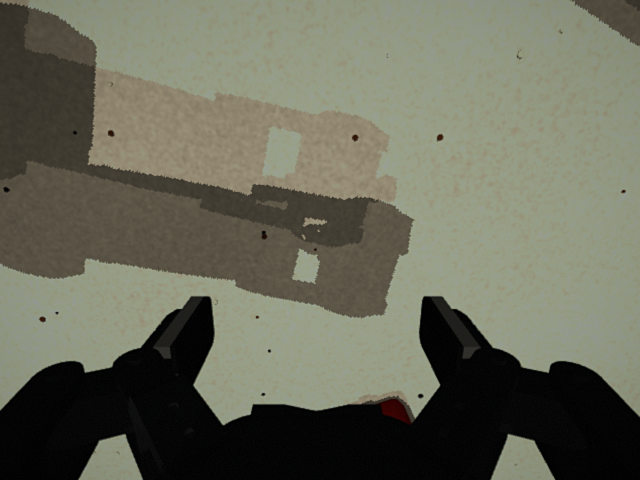

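The scene view shows the large container near (292,262), its lip to the left near (262,247), and its lever near (285,210). The small container is at (229,230), the small lid at (357,242), and the stand base at (286,330). I'll zoom in.

```bash
python3 - <<'E'
import cv2
a=cv2.imread("pics/scene0.png")[140:365,190:400]; cv2.imwrite("pics/sz.png",cv2.resize(a,None,fx=2.6*1,fy=2.6,interpolation=cv2.INTER_CUBIC))
a=cv2.imread("pics/side0.png")[140:320,240:430]; cv2.imwrite("pics/dz.png",cv2.resize(a,None,fx=3.3,fy=3.3,interpolation=cv2.INTER_CUBIC))
E
```

```text
(no output)
```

View pics/sz.png

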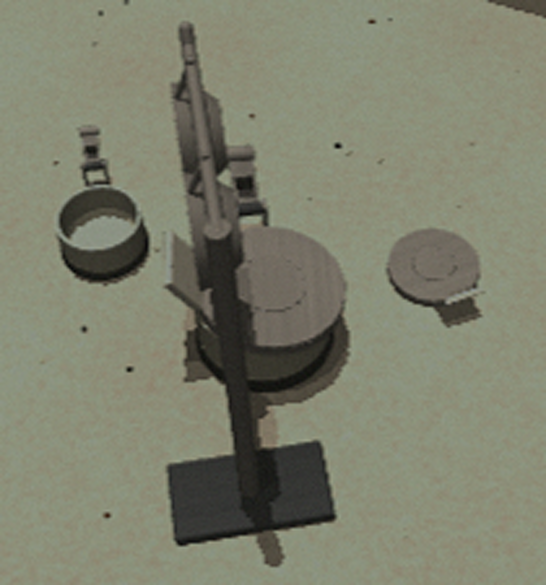

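View pics/dz.png

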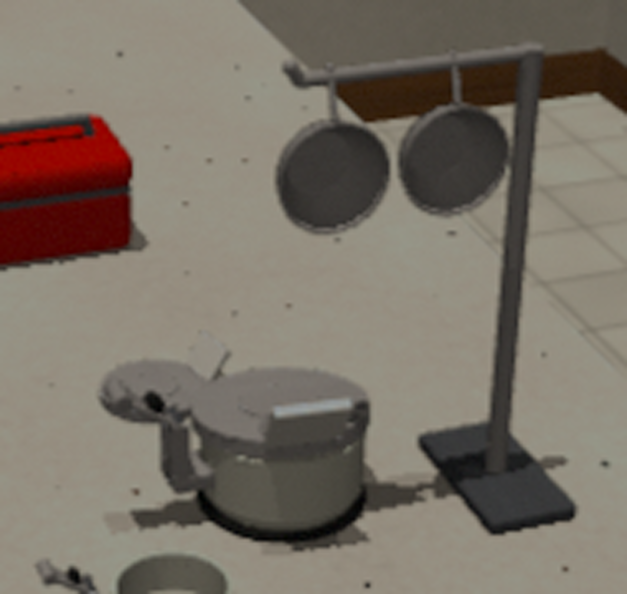

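```bash
cat > h.py <<'E'
import numpy as np, cv2
from scipy.spatial.transform import Rotation as R
from scipy.optimize import least_squares
def load(n): 
    d=np.load(f"pics/{n}.npz"); return d["mtx"],d["view"]
def proj(c,P):
    K,V=c; P=np.atleast_2d(P); q=P@V[:3,:3].T+V[:3,3]; q=q@K.T; return q[:,:2]/q[:,2:]
def tri(cs,uv):
    A=[]
    for (K,V),(u,v) in zip(cs,uv):
        M=K@V[:3]; A+= [u*M[2]-M[0], v*M[2]-M[1]]
    X=np.linalg.svd(np.array(A))[2][-1]; X=X[:3]/X[3]
    return X,[ (proj(c,X)[0]-p).round(1).tolist() for c,p in zip(cs,uv)]
def ray(c,uv,z):
    K,V=c; d=V[:3,:3].T@np.linalg.solve(K,[*uv,1]); o=-V[:3,:3].T@V[:3,3]; return o+d*(z-o[2])/d[2]
def cont(p):  # cx,cy,yaw -> R,t  (origin at box_rim)
    return R.from_euler('z',p[2]).as_matrix(), np.array([p[0],p[1],0.065])
E
python3 - <<'E'
from h import *
S=load("scene0");D=load("side0")
sz=lambda x,y:(190+x/2.6,140+y/2.6); dz=lambda x,y:(240+x/3.3,140+y/3.3)
for n,a,b in [("lipA",sz(165,235),dz(272,410)),("lipB",sz(171,290),dz(354,403)),("armend",sz(187,27),dz(293,74)),("posttop",sz(218,232),dz(538,48))]:
    print(n,*tri([S,D],[a,b]))
for q in [(168,463),(320,442),(334,517),(177,541)]: print("base",ray(S,sz(*q),0.012))
for q in [(420,438),(512,424),(574,512),(492,528)]: print("baseD",ray(D,dz(*q),0.012))
E
```

```text
lipA [ 0.58100586 -0.12494749  0.11991479] [[0.7, -1.3], [0.6, 0.5]]
lipB [ 0.63896171 -0.12666614  0.11631945] [[0.2, -0.3], [0.1, 0.1]]
armend [ 0.60125233 -0.08874756  0.34756862] [[-0.9, 2.0], [-0.7, -0.7]]
posttop [ 0.77688722 -0.08741144  0.3435766 ] [[-0.5, 1.0], [-0.3, -0.3]]
base [ 0.73818089 -0.1499397   0.012     ]
base [ 0.74050759 -0.02271432  0.012     ]
base [ 0.81001982 -0.02293306  0.012     ]
base [ 0.80876008 -0.14904612  0.012     ]
baseD [ 0.73708482 -0.03020168  0.012     ]
baseD [ 0.81313182 -0.03429963  0.012     ]
baseD [ 0.80139588 -0.15840134  0.012     ]
baseD [ 0.73628906 -0.1576078   0.012     ]
```

```bash
cat >> h.py <<'E'
def circ(r,z,n=120):
    t=np.linspace(0,2*np.pi,n); return np.c_[r*np.cos(t),r*np.sin(t),0*t+z]
def lidpose(p):
    # p: cx,cy,yaw,shift,tilt,height of lid_center over rim
    Rc,t=cont(p); Rl=R.from_euler('y',p[4]).as_matrix()  # z leans to +x => lip(-x) up
    return Rc@Rl, Rc@np.array([p[3],0,p[5]])+t
def lidpts():
    d=np.array([-.602,0,.799]); n=np.array([.799,0,.602]); s=np.array([-.079,0,.026]); out={}
    out['top']=circ(.065,.004); out['skirt']=circ(.065,-.010)
    q=lambda a,b,y: s+d*a+n*b+np.array([0,y,0])
    for k,b in (('lipi',.0045),('lipo',-.0045)):
        out[k]=np.array([q(-.030,b,-.028),q(.016,b,-.028),q(.016,b,.028),q(-.030,b,.028)])
    out['spot']=s[None]
    return out
def leverpts(a):
    th=np.radians(55)-a; u=np.array([0,np.sin(th),np.cos(th)]); n=np.array([0,np.cos(th),-np.sin(th)]); h=np.array([0,.082,.015])
    X=np.array([1,0,0]); out={}
    out['bar']=np.array([h+X*.011,h+u*.055+X*.011,h+u*.055-X*.011,h-X*.011])
    out['roll']=np.array([h+u*(.05+i)+X*.013*j for i,j in((-.007,-1),(.007,-1),(.007,1),(-.007,1),(-.007,-1))])
    return out
def draw(img,c,p,lev,stand,sc,off):
    def pl(P,col): 
        uv=((proj(c,P)+.5-off)*sc*8).astype(int); 
        if len(uv)==1: cv2.circle(img,tuple(int(v)//8 for v in uv[0]),3,col,-1)
        else: cv2.polylines(img,[uv[:,None]],False,col,1,cv2.LINE_AA,3)
    Rc,t=cont(p); Rl,tl=lidpose(p)
    for r,z in((.06,0),(.06,-.065)): pl(circ(r,z)@Rc.T+t,(0,255,0))
    for P in lidpts().values(): pl(P@Rl.T+tl,(0,0,255))
    if lev is not None:
        for P in leverpts(lev).values(): pl(P@Rc.T+t,(255,0,255))
    if stand is not None:
        Rs=R.from_euler('z',stand[2]).as_matrix(); ts=np.array([stand[0],stand[1],0])
        for y in(.058,.145):
            for x in (-.016,.016):
                C=circ(.04,0); P=np.c_[C[:,2]+x,C[:,0]+y,C[:,1]+.275]; pl(P@Rs.T+ts,(255,255,0))
        pl(np.array([[0,0,0],[0,0,.34],[0,.17,.34]])@Rs.T+ts,(255,255,0))
        pl(np.array([[-.065,-.035,0],[.065,-.035,0],[.065,.035,0],[-.065,.035,0],[-.065,-.035,0]])@Rs.T+ts,(255,255,0))
def overlay(name,box,sc,out,p,lev,stand):
    x0,y0,x1,y1=box; a=cv2.resize(cv2.imread(f"pics/{name}.png")[y0:y1,x0:x1],None,fx=sc,fy=sc,interpolation=cv2.INTER_CUBIC)
    a=cv2.convertScaleAbs(a,alpha=1.4); draw(a,load(name),p,lev,stand,sc,np.array([x0,y0])); cv2.imwrite(f"pics/{out}.png",a)
E
python3 - <<'E'
from h import *
p=[.610,-.050,1.571+.0,.007,.12,.0065]; st=[.775,-.088,1.571]
overlay("scene0",(210,150,350,360),2.8,"o1",p,0,st)
overlay("side0",(260,140,430,320),3.3,"o2",p,0,st)
E
```

```text
(no output)
```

View pics/o1.png

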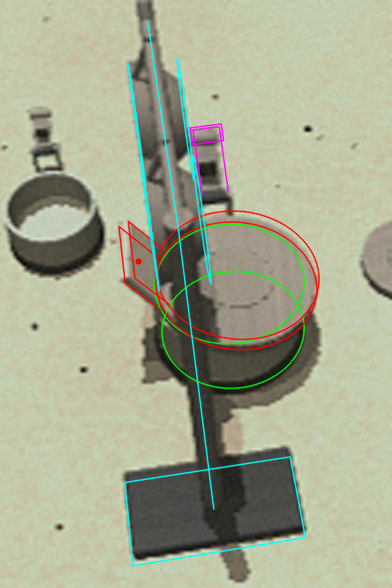

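View pics/o2.png

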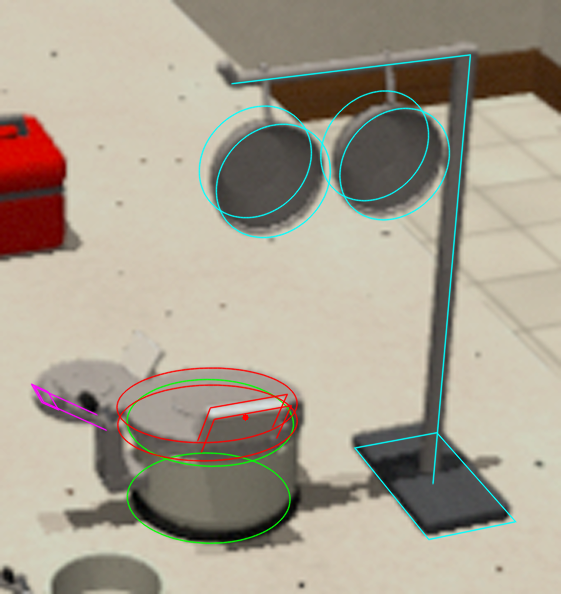

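```bash
python3 - <<'E'
from h import *
from bench import env,kinematics,monitor
s=monitor.sense(); K,V=load("wrist0")
Rt=R.from_quat(s['ee_rot']).as_matrix(); C=-V[:3,:3].T@V[:3,3]
print("cam in tool",(Rt.T@(C-s['position'])).round(3)); print("cam axes in tool (cols x y z)\n",(Rt.T@V[:3,:3].T).round(3)); print(Rt.round(2))
S=load("scene0")
for q in [(229,222),(229,245)]: print("smallbox",ray(S,q,.04 if q[1]<230 else 0))
for sg in (1,-1):
  for back in (0,.1,.15):
    x=np.array([0,.6,-.8]); z=sg*np.array([0,.8,.6]); y=np.cross(z,x); q=R.from_matrix(np.c_[x,y,z]).as_quat()
    g=np.array([.612,-.115,.107]); print(sg,back,kinematics.ik(g+x*(.0187-back),q))
E
```

```text
cam in tool [-0.143  0.074 -0.001]
cam axes in tool (cols x y z)
 [[ 0.001 -0.29   0.957]
 [-0.001 -0.957 -0.29 ]
 [ 1.    -0.001 -0.001]]
[[-0.   -0.91  0.4 ]
 [-0.    0.4   0.91]
 [-1.    0.   -0.  ]]
smallbox [ 0.48091878 -0.18627735  0.04      ]
smallbox [ 0.51986372 -0.19468906  0.        ]
1 0 [-0.57364092  0.79879088  1.23132574  0.52933008  1.50795125 -2.28690727]
1 0.1 [-0.64742723  0.76945057  1.0624154   0.50471907  1.71441748 -2.24911897]
1 0.15 [-0.68182337  0.7741635   0.94888664  0.50230265  1.82597532 -2.22566825]
-1 0 [-0.57364092  0.79879088  1.23132574  0.52933008  1.50795125  0.85468539]
-1 0.1 [-0.64742723  0.76945057  1.0624154   0.50471907  1.71441748  0.89247369]
-1 0.15 [-0.68182337  0.7741635   0.94888664  0.50230265  1.82597532  0.9159244 ]
```

```bash
cat > m.py <<'E'
from h import *
from bench import env,kinematics,monitor,eyes,job
def snap(n,out):
    f=eyes.grab_frame(n); cv2.imwrite(f"pics/{out}.png",f["frame"][:,:,::-1]); np.savez(f"pics/{out}.npz",**f)
def quat(x,z):
    x=np.array(x,float);x/=np.linalg.norm(x);z=np.array(z,float);z-=x*(x@z);z/=np.linalg.norm(z)
    return R.from_matrix(np.c_[x,np.cross(z,x),z]).as_quat()
def st():
    s=monitor.sense(); print("t%.2f"%s['clock'],"q",s['joints'].round(3),"p",s['position'].round(4),"F",s['contact_force'].round(2),"M",s['ft_torque'].round(2),"gap %.3f"%s['finger_gap']); return s
E
python3 - <<'E'
from m import *
q=quat([0,0,-1],[0,1,0])
env.reach([.42,.04,.36],q); env.hold(.2); snap("wrist","w1"); st()
env.reach([.42,-.2,.36],q); env.hold(.2); snap("wrist","w2"); st()
E
```

```text
t2.23 q [-0.183  0.016  1.52   0.     1.606 -1.755] p [0.42   0.0403 0.3599] F [ 0.65  0.18 -0.44] M [ 0.03 -0.03 -0.02] gap 1.002
t3.42 q [-0.695  0.117  1.41   0.     1.614 -2.268] p [ 0.4203 -0.1991  0.3602] F [ 0.81 -0.39 -0.15] M [ 0.   -0.   -0.02] gap 1.001
```

View pics/w1.png

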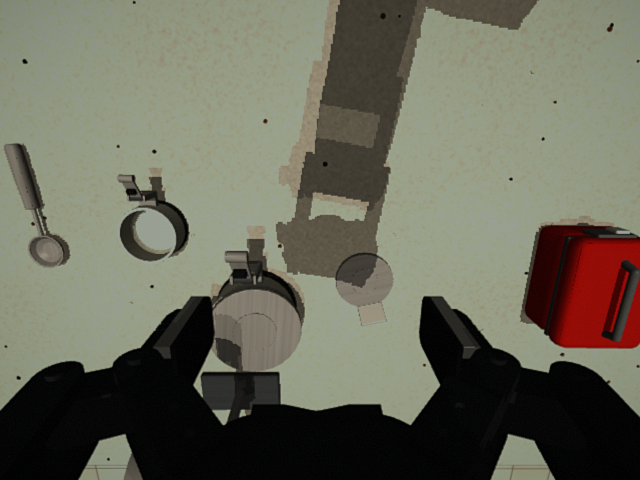

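View pics/w2.png

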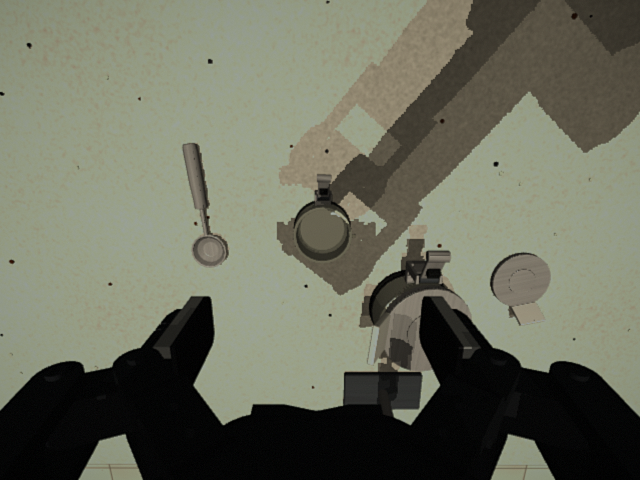

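In w1 the lever roll is at (237,257), the lid disc is centred near (257,328), and the stand base is near (240,390). In w2 the lip edge is at (373,345). Both wrist views are usable, so I'll overlay the model on all four images.

```bash
cat > ov.py <<'E'
from h import *
import sys
p=eval(sys.argv[1]); lev=eval(sys.argv[2]); st=eval(sys.argv[3])
B=[("scene0",(215,190,335,300),3.3),("side0",(270,230,380,320),3.6),("w1",(180,230,330,390),2.5),("w2",(350,235,480,385),2.6)]
ims=[]
for n,b,s in B: overlay(n,b,s,"tmp",p,lev,st); ims.append(cv2.resize(cv2.imread("pics/tmp.png"),(400,int(400*(b[3]-b[1])/(b[2]-b[0])))))
h=max(i.shape[0] for i in ims); 
ims=[cv2.copyMakeBorder(i,0,h-i.shape[0],0,0,cv2.BORDER_CONSTANT) for i in ims]
cv2.imwrite(f"pics/{sys.argv[4]}a.png",np.hstack(ims[:2])); cv2.imwrite(f"pics/{sys.argv[4]}b.png",np.hstack(ims[2:]))
E
python3 ov.py "[.612,-.053,1.571-.0,.007,.12,.0065]" 0 "[.775,-.088,1.571]" v1
```

```text
(no output)
```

View pics/v1a.png

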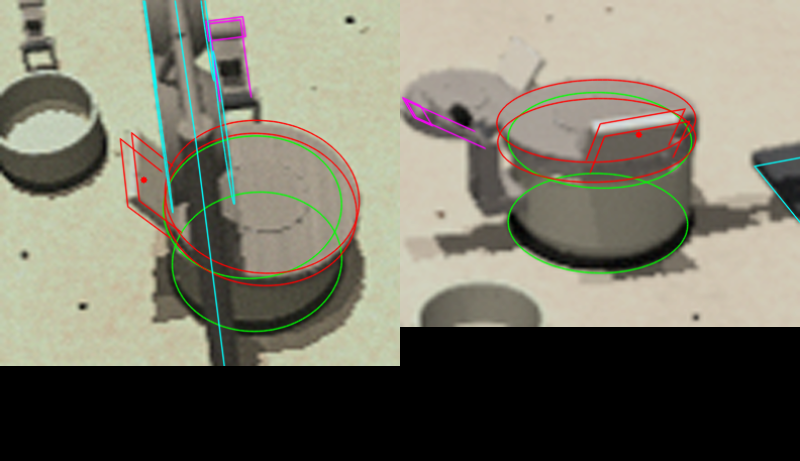

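View pics/v1b.png

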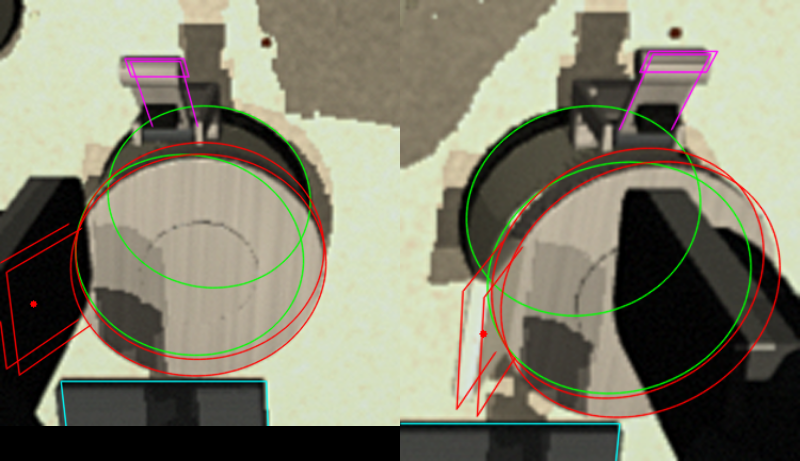

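The model fits all four views to about 1–2 px (about 2 mm), with the container at (.612,-.053) and yaw near 90°. Next is the pre-grasp pose up the slope from the lip, with one wrist look to refine.

```bash
cat >> m.py <<'E'
P=[.612,-.053,np.pi/2]
def gpose(s,t,dx=0,dn=0,back=0,p=None,sg=1,dz=0):
    """TCP pose gripping the lip with lid tilt t, lid point 60-s on rim point x=60"""
    p=P if p is None else p
    Rc,o=cont(p); Rl=Rc@R.from_euler('y',t).as_matrix()
    piv=o+Rc@np.array([.06,0,0]); lc=piv-Rl@np.array([.06-s,0,0])
    d=np.array([-.602,0,.799]); n=np.array([.799,0,.602])
    g=lc+Rl@(np.array([-.079,0,.026])+n*dn+d*back)
    return g-Rl@d*env.hold_point_z+np.array([0,0,dz])+Rc@np.array([dx,0,0]), quat(-Rl@d,sg*(Rl@n))
E
python3 - <<'E'
from m import *
pos,q=gpose(.007,.12,back=.11); print(pos,kinematics.ik(pos,q))
env.reach(pos,q); env.hold(.2); snap("wrist","w3"); snap("side","d3"); st()
E
python3 - <<'E'
from h import *
p=[.612,-.053,np.pi/2,.007,.12,.0065]
overlay("w3",(0,0,640,480),1.25,"v3",p,0,[.775,-.088,1.571])
E
```

```text
[ 0.612      -0.16677272  0.18561883] [-0.62105876  0.72118441  1.06874721  0.42250211  1.66793987 -2.2183289 ]
t4.75 q [-0.621  0.719  1.069  0.422  1.668 -2.218] p [ 0.6119 -0.1669  0.1866] F [ 0.47  0.24 -0.03] M [-0.19 -0.03 -0.02] gap 0.999
```

View pics/v3.png

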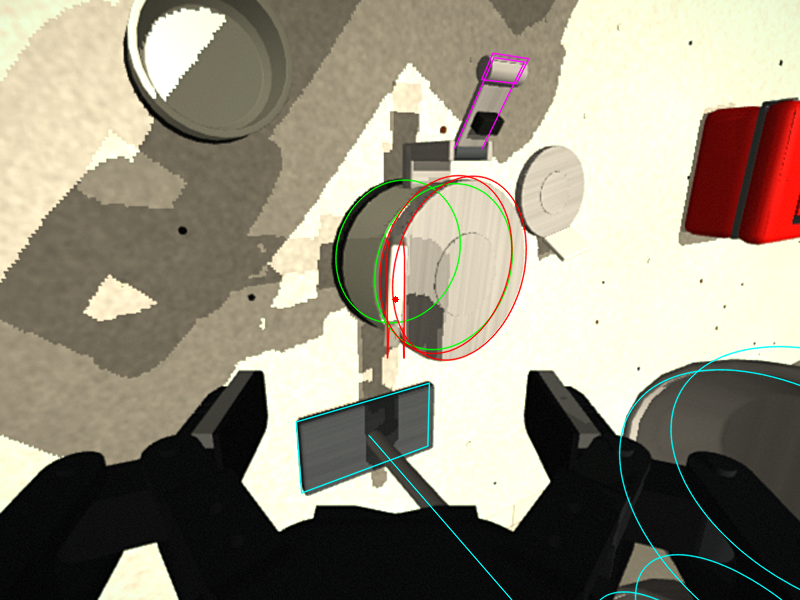

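View pics/d3.png

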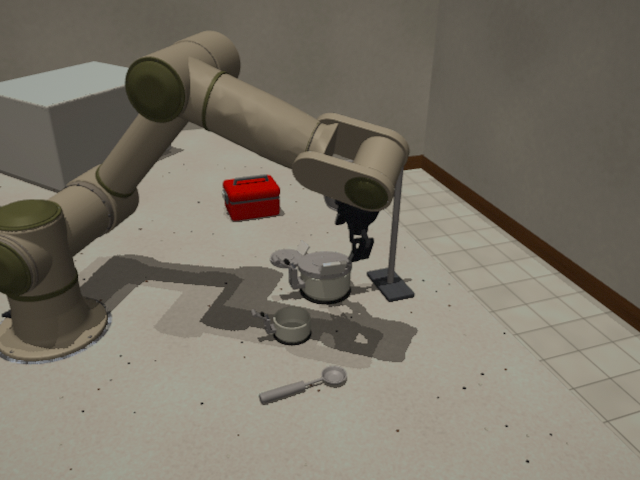

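The overlay matches the lid, lip, container and lever to within about 1–2 px. I'll approach and pinch.

```bash
python3 - <<'E'
from m import *
pos,q=gpose(.007,.12); 
print(env.movel(pos,velocity=.08,frame=q,guard=8)); s=st()
snap("wrist","w4")
env.close_gripper(40); env.hold(.2); st()
snap("wrist","w5"); snap("side","d5"); snap("scene","s5")
a=[cv2.imread(f"pics/{n}.png") for n in("w4","w5")]
cv2.imwrite("pics/c5.png",np.hstack([x[100:400,180:560] for x in a]))
E
```

```text
False
t6.28 q [-0.551  0.767  1.247  0.446  1.436 -2.253] p [ 0.6122 -0.1119  0.0908] F [-0.33  0.6   0.37] M [-0.2  -0.01  0.03] gap 0.996
t7.21 q [-0.551  0.767  1.247  0.446  1.436 -2.253] p [ 0.612  -0.1115  0.0905] F [-0.66 -0.09  1.04] M [ 0.02  0.01 -0.01] gap 0.102
```

View pics/c5.png

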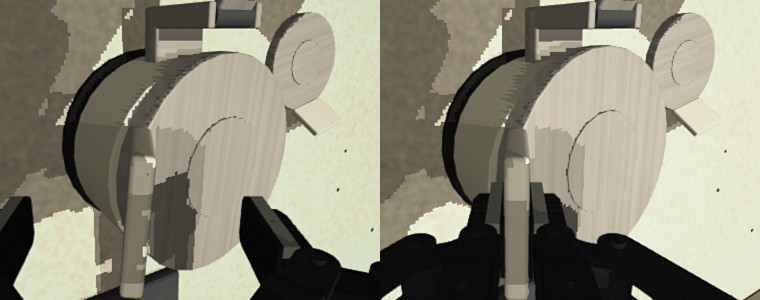

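The lip is pinched: the gap reads 8.7 mm against the 9 mm lip. Next I'll tilt the lid about its far contact point.

```bash
python3 - <<'E'
from m import *
for t in (.155,.19,.225,.26):
    pos,q=gpose(.007,t,dz=-.0003); print(env.movel(pos,velocity=.03,frame=q,guard=12)); st()
snap("wrist","w6"); snap("side","d6"); snap("scene","s6")
cv2.imwrite("pics/c6.png",np.hstack([cv2.imread("pics/w6.png")[80:380,180:480],cv2.resize(cv2.imread("pics/d6.png")[220:320,270:400],(390,300))]))
E
```

```text
False
t7.64 q [-0.539  0.751  1.254  0.421  1.418 -2.235] p [ 0.6121 -0.1104  0.0945] F [0.9  1.37 0.81] M [-0.01 -0.12 -0.11] gap 0.095
False
t7.93 q [-0.527  0.735  1.26   0.396  1.402 -2.217] p [ 0.612  -0.1094  0.0984] F [ 1.64 -0.2   0.62] M [ 0.06 -0.14 -0.13] gap 0.099
False
t8.22 q [-0.515  0.72   1.266  0.37   1.386 -2.197] p [ 0.612  -0.1082  0.1024] F [1.02 0.7  0.37] M [ 0.08 -0.13 -0.11] gap 0.097
False
t8.52 q [-0.501  0.705  1.272  0.343  1.37  -2.177] p [ 0.612  -0.1068  0.1064] F [ 0.61 -0.12  0.09] M [ 0.03 -0.16 -0.18] gap 0.099
```

View pics/c6.png

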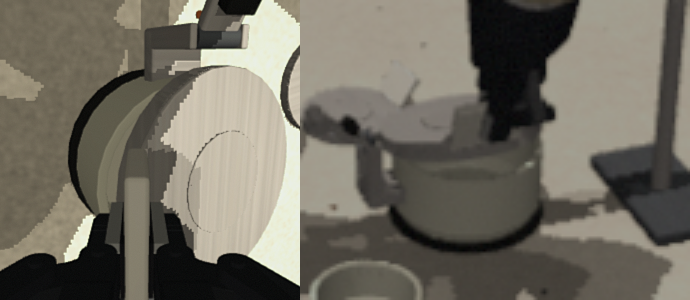

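```bash
python3 - <<'E'
from h import *
s=.007;t=.26
p=[.612,-.053,np.pi/2,.06-(.06-s)*np.cos(t),t,(.06-s)*np.sin(t)]
overlay("w6",(170,80,490,390),1.4,"tmp",p,None,None);a=cv2.imread("pics/tmp.png")
overlay("d6",(280,230,380,330),3.5,"tmp",p,None,None);b=cv2.resize(cv2.imread("pics/tmp.png"),(350,434))
cv2.imwrite("pics/v6.png",np.hstack([a,b]))
E
```

```text
(no output)
```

View pics/v6.png

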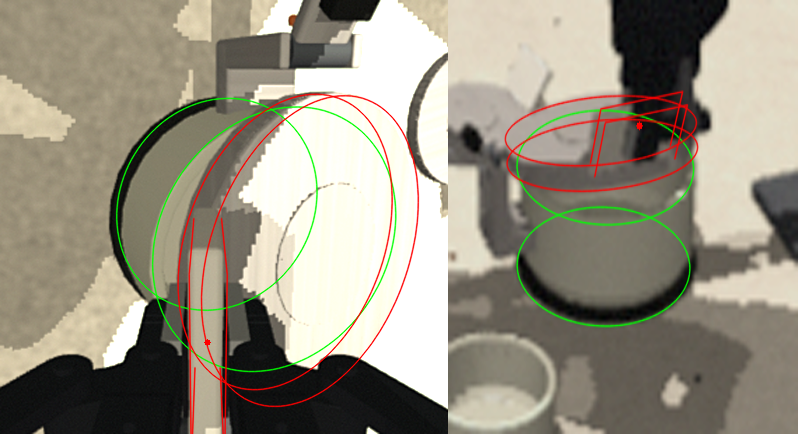

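```bash
python3 - <<'E'
from m import *
env.hold(.2); st()
pos,q=gpose(.0025,.26,dz=-.0005); print(env.movel(pos,velocity=.02,frame=q,guard=6)); env.hold(.2); st()
for s in (.0015,.0005,-.0005,-.0015,-.0025,-.0035):
    pos,q=gpose(s,.26,dz=-.0005); g=env.movel(pos,velocity=.008,frame=q,guard=5); print(s,g); st()
    if g: break
E
```

```text
t8.87 q [-0.502  0.705  1.272  0.344  1.37  -2.176] p [ 0.6119 -0.1069  0.1062] F [ 0.65  1.68 -0.05] M [ 0.13 -0.12 -0.12] gap 0.097
False
t9.44 q [-0.508  0.706  1.266  0.342  1.376 -2.18 ] p [ 0.612  -0.1114  0.1074] F [-0.21  0.53  1.13] M [0.05 0.09 0.05] gap 0.101
0.0015 False
t9.72 q [-0.509  0.707  1.264  0.342  1.377 -2.181] p [ 0.612  -0.112   0.1076] F [-0.62  0.16  0.67] M [0.24 0.06 0.01] gap 0.099
0.0005 False
t9.99 q [-0.51   0.707  1.263  0.341  1.379 -2.182] p [ 0.612  -0.1131  0.1079] F [0.48 1.17 0.14] M [0.22 0.04 0.03] gap 0.097
-0.0005 False
t10.27 q [-0.512  0.708  1.261  0.341  1.38  -2.183] p [ 0.612  -0.1142  0.1082] F [-0.41  1.12  1.32] M [0.19 0.05 0.05] gap 0.100
-0.0015 False
t10.54 q [-0.513  0.708  1.26   0.341  1.381 -2.183] p [ 0.612  -0.1148  0.1083] F [ 0.33  2.85 -1.32] M [ 0.46 -0.07  0.03] gap 0.100
-0.0025 True
t10.75 q [-0.513  0.709  1.26   0.342  1.383 -2.184] p [ 0.6118 -0.1147  0.1079] F [ 0.5  -0.27  1.56] M [ 0.11 -0.15 -0.12] gap 0.101
```

The far skirt touched the rim wall at a commanded s of about -1.7 mm. I'll back off 0.5 mm and lower in guarded steps.

```bash
python3 - <<'E'
from m import *
sc=-.0011
for t in (.26,.22,.18,.14,.11,.08,.06,.045,.03,.02,.01,0,-.01,-.02):
    pos,q=gpose(sc,t,dz=-.0003); g=env.movel(pos,velocity=.02,frame=q,guard=6); print(t,g); st()
    if g: break
snap("wrist","w7"); snap("side","d7"); snap("scene","s7")
cv2.imwrite("pics/c7.png",np.hstack([cv2.imread("pics/w7.png")[80:380,180:480],cv2.resize(cv2.imread("pics/d7.png")[220:320,270:400],(390,300),interpolation=cv2.INTER_CUBIC)]))
E
```

```text
0.26 False
t11.00 q [-0.512  0.708  1.261  0.34   1.381 -2.183] p [ 0.612  -0.1147  0.1085] F [ 0.13  2.54 -0.01] M [ 0.17 -0.11  0.01] gap 0.096
0.22 False
t11.41 q [-0.528  0.726  1.254  0.371  1.399 -2.206] p [ 0.612  -0.1165  0.1034] F [ 0.48  0.58 -0.4 ] M [ 0.22 -0.02 -0.08] gap 0.102
0.18 False
t11.82 q [-0.542  0.744  1.247  0.4    1.418 -2.228] p [ 0.612  -0.1179  0.0985] F [1.   1.59 0.22] M [ 0.16 -0.04 -0.1 ] gap 0.098
0.14 False
t12.22 q [-0.555  0.763  1.239  0.429  1.437 -2.249] p [ 0.612  -0.1191  0.0935] F [0.63 1.54 0.56] M [ 0.28 -0.01 -0.1 ] gap 0.100
0.11 False
t12.57 q [-0.565  0.778  1.233  0.45   1.451 -2.263] p [ 0.612  -0.12    0.0897] F [0.8  1.56 2.16] M [ 0.29 -0.02 -0.15] gap 0.098
0.08 False
t12.91 q [-0.575  0.793  1.227  0.47   1.466 -2.278] p [ 0.612  -0.1207  0.086 ] F [0.73 0.35 3.06] M [ 0.44  0.03 -0.13] gap 0.099
0.06 False
t13.19 q [-0.581  0.803  1.223  0.483  1.476 -2.287] p [ 0.612  -0.1211  0.0835] F [ 0.78 -0.48  3.86] M [ 0.54  0.06 -0.16] gap 0.101
0.045 False
t13.44 q [-0.585  0.811  1.22   0.493  1.484 -2.294] p [ 0.612  -0.1213  0.081
[... 231 characters left out ...]
 0.824  1.215  0.51   1.497 -2.304] p [ 0.6121 -0.1217  0.0788] F [ 0.66 -2.83  7.67] M [ 0.88  0.29 -0.01] gap 0.099
0.01 False
t14.19 q [-0.595  0.829  1.212  0.516  1.503 -2.308] p [ 0.6122 -0.1219  0.0779] F [-0.38 -2.35  8.68] M [ 1.08  0.47 -0.03] gap 0.097
0 False
t14.44 q [-0.597  0.834  1.21   0.523  1.508 -2.312] p [ 0.6124 -0.1219  0.077 ] F [ 1.37 -1.71 13.14] M [ 1.25  0.44 -0.1 ] gap 0.096
-0.01 False
t14.69 q [-0.6    0.838  1.207  0.531  1.514 -2.316] p [ 0.6127 -0.122   0.0764] F [ 1.55 -1.38 14.88] M [ 1.56  0.46 -0.21] gap 0.100
-0.02 False
t14.94 q [-0.603  0.843  1.204  0.537  1.521 -2.32 ] p [ 0.6127 -0.1221  0.076 ] F [ 0.03 -1.33 20.98] M [ 2.13  0.81 -0.07] gap 0.101
```

View pics/c7.png

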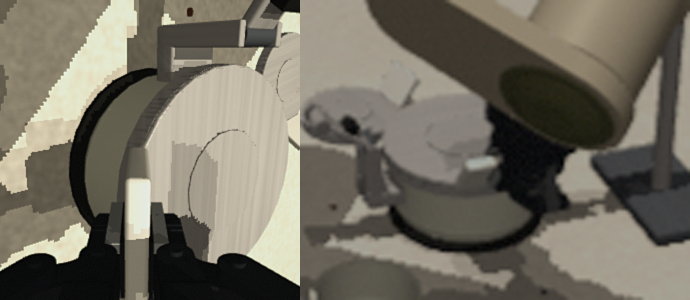

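```bash
python3 - <<'E'
from m import *
pos,q=gpose(-.0011,.005); env.movel(pos,velocity=.02,frame=q); env.hold(.2); st(); print(pos)
snap("wrist","w8"); snap("side","d8"); snap("scene","s8")
p=[.612,-.053,np.pi/2,0,0,0]
overlay("w8",(180,80,490,390),1.4,"tmp",p,None,None);a=cv2.imread("pics/tmp.png")
b=cv2.resize(cv2.imread("pics/w8.png")[130:290,240:400],(434,434),interpolation=cv2.INTER_CUBIC)
cv2.imwrite("pics/v8.png",np.hstack([a[:434],b[:a.shape[0]]]))
E
```

```text
t15.62 q [-0.596  0.831  1.211  0.52   1.505 -2.31 ] p [ 0.6126 -0.1217  0.0774] F [ 3.04 -0.12  7.83] M [ 0.95 -0.08 -0.48] gap 0.101
[ 0.612      -0.1217857   0.07670277]
```

View pics/v8.png

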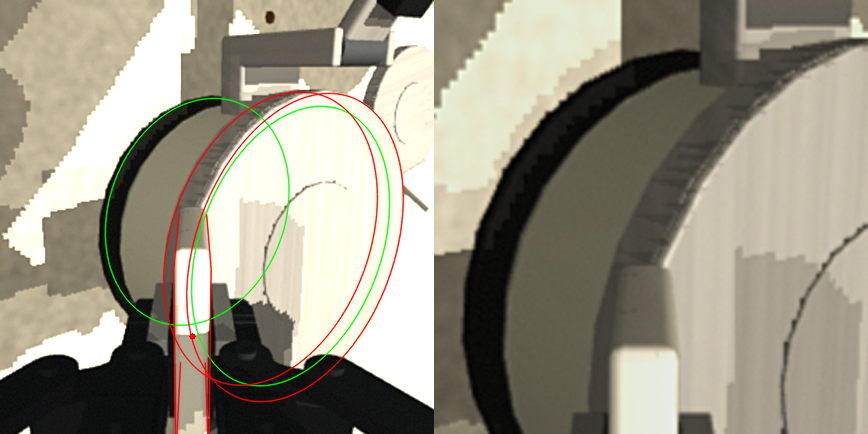

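The skirt now covers the rim evenly and the overlay at s=0, t=0 agrees. I'll release and back away up the slope.

```bash
python3 - <<'E'
from m import *
env.release(); env.hold(.1); st()
pos,q=gpose(-.001,.0,back=.13); env.movel(pos,velocity=.12,frame=q); env.hold(.15); st()
snap("wrist","w9"); snap("side","d9"); snap("scene","s9")
p=[.612,-.053,np.pi/2,0,0,0]
overlay("w9",(230,110,450,310),2,"tmp",p,0,None);a=cv2.resize(cv2.imread("pics/tmp.png"),(440,400))
b=cv2.resize(cv2.imread("pics/w9.png")[170:310,280:406],(360,400),interpolation=cv2.INTER_CUBIC)
cv2.imwrite("pics/v9.png",np.hstack([a,b]))
overlay("s9",(215,190,335,300),3.3,"tmp",p,0,None);a=cv2.imread("pics/tmp.png")[:324,:380]
overlay("d9",(270,230,380,320),3.6,"tmp",p,0,None);b=cv2.imread("pics/tmp.png")[:324,:380]
cv2.imwrite("pics/v9b.png",np.hstack([cv2.resize(a,(380,324)),cv2.resize(b,(380,324))]))
E
```

```text
t16.59 q [-0.596  0.832  1.212  0.519  1.505 -2.311] p [ 0.612  -0.1218  0.0767] F [-0.08 -0.9  -0.07] M [-0.31 -0.02 -0.04] gap 0.998
t17.98 q [-0.689  0.806  0.976  0.495  1.779 -2.261] p [ 0.6119 -0.1996  0.1796] F [-0.43 -0.18 -0.08] M [-0.26 -0.   -0.01] gap 0.998
```

View pics/v9.png

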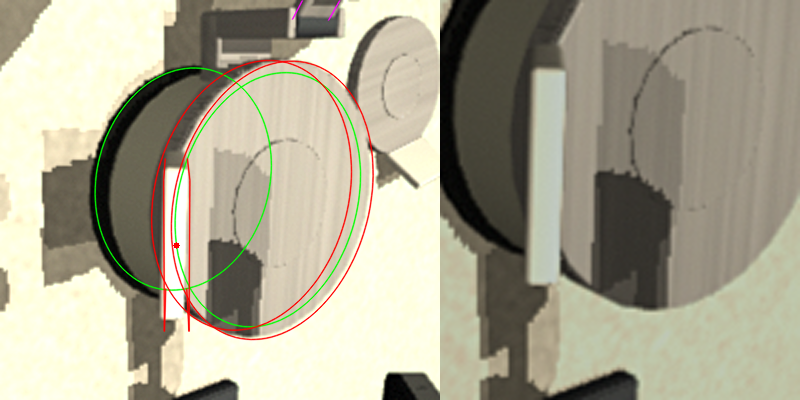

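View pics/v9b.png

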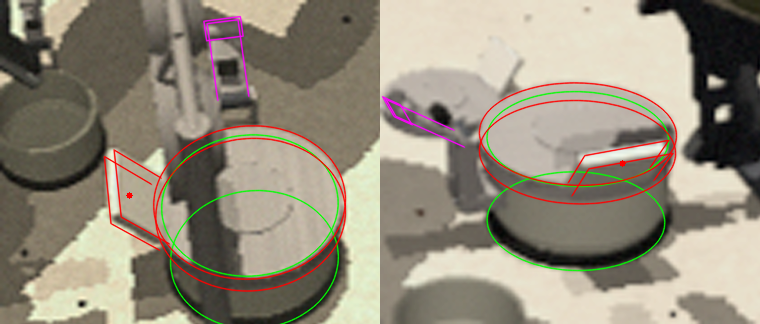

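All views agree with the lid seated flat and nearly centred. The lever is still open. Next I'll plan the lever push, with shut fingers under the roll, and check IK.

```bash
cat >> m.py <<'E'
def lpose(a,phi,gap=0,ell=.004,back=0):
    h=np.array([P[0]-.082,.080]); th=np.radians(55)-a; u=np.array([-np.sin(th),np.cos(th)])
    c=h+.05*u; f=np.radians(phi); b=np.array([-np.cos(f),np.sin(f)]); m=np.array([np.sin(f),np.cos(f)])
    t=c-m*(.018+gap)-b*(ell-back)
    return np.array([t[0],P[1],t[1]]), quat([-b[0],0,-b[1]],[0,1,0])
E
python3 - <<'E'
from m import *
for a in [(0,45,.015,.004,.1),(0,45,.012),(0,40,.012),(0,50,.012),(.5,50),(.96,58),(1.2,65),(1.35,65)]:
    pos,q=lpose(*a); j=kinematics.ik(pos,q); print(a,pos.round(4),None if j is None else j.round(2))
env.reach([.42,-.2,.36],quat([0,0,-1],[0,1,0])); st()
for a in [(0,45,.015,.004,.1),(0,45,.012),(0,50,.012),(1.2,65)]:
    pos,q=lpose(*a); j=kinematics.ik(pos,q); print(a,None if j is None else j.round(2))
E
```

```text
(0, 45, 0.015, 0.004, 0.1) [ 0.3978 -0.053   0.1532] None
(0, 45, 0.012) [ 0.4707 -0.053   0.0846] [-0.59  0.24  2.37  1.94  0.43  2.3 ]
(0, 40, 0.012) [ 0.4728 -0.053   0.0831] [-0.61  0.28  2.42  2.15  0.56  2.06]
(0, 50, 0.012) [ 0.4686 -0.053   0.0863] [-0.56  0.21  2.32  1.6   0.35  2.66]
(0.5, 50) [ 0.4966 -0.053   0.1102] None
(0.96, 58) [ 0.5169 -0.053   0.1171] [-0.44  0.23  2.08  0.64  0.39 -2.55]
(1.2, 65) [ 0.5273 -0.053   0.1173] [-0.4   0.27  1.96  0.34  0.53 -2.23]
(1.35, 65) [ 0.5344 -0.053   0.115 ] [-0.4   0.29  1.95  0.33  0.52 -2.23]
t19.16 q [-6.970e-01  1.200e-01  1.410e+00  1.000e-03  1.614e+00 -2.268e+00] p [ 0.4204 -0.2002  0.359 ] F [ 1.04 -0.07  0.17] M [ 0.02 -0.03  0.03] gap 1.001
(0, 45, 0.015, 0.004, 0.1) None
(0, 45, 0.012) [-0.59  0.24  2.37  1.94  0.43  2.3 ]
(0, 50, 0.012) [-0.56  0.21  2.32  1.6   0.35  2.66]
(1.2, 65) [-0.4   0.27  1.96  0.34  0.53 -2.23]
```

```bash
python3 - <<'E'
from m import *
for phi in (60,65,70,75,80):
  for a in [(0,phi,.05,.012),(0,phi,0,.012),(.3,phi,0,.010),(.6,phi,0,.008),(.96,phi,0,.006),(1.2,phi),(1.35,phi)]:
    pos,q=lpose(*a); j=kinematics.ik(pos,q); print(a,pos.round(3),None if j is None else j.round(2))
E
```

```text
(0, 60, 0.05, 0.012) [ 0.436 -0.053  0.064] None
(0, 60, 0, 0.012) [ 0.479 -0.053  0.089] [-0.48  0.22  2.18  0.73  0.36 -2.69]
(0.3, 60, 0, 0.01) [ 0.489 -0.053  0.102] [-0.47  0.21  2.14  0.65  0.39 -2.59]
(0.6, 60, 0, 0.008) [ 0.501 -0.053  0.111] [-0.45  0.21  2.1   0.58  0.41 -2.52]
(0.96, 60, 0, 0.006) [ 0.517 -0.053  0.116] [-0.44  0.24  2.05  0.54  0.42 -2.45]
(1.2, 60) [ 0.528 -0.053  0.116] [-0.42  0.26  2.03  0.52  0.43 -2.42]
(1.35, 60) [ 0.535 -0.053  0.114] [-0.42  0.27  2.01  0.51  0.42 -2.41]
(0, 65, 0.05, 0.012) [ 0.432 -0.053  0.069] [-0.52  0.19  2.26  0.62  0.37 -2.64]
(0, 65, 0, 0.012) [ 0.478 -0.053  0.09 ] [-0.46  0.23  2.12  0.46  0.44 -2.41]
(0.3, 65, 0, 0.01) [ 0.487 -0.053  0.103] [-0.45  0.22  2.08  0.41  0.47 -2.35]
(0.6, 65, 0, 0.008) [ 0.499 -0.053  0.112] [-0.43  0.23  2.04  0.38  0.5  -2.3 ]
(0.96, 65, 0, 0.006) [ 0.516 -0.053  0.117] [-0.42  0.25  1.99  0.35  0.52 -2.26]
(1.2, 65) [ 0.527 -0.053  0.117] [-0.4   0.27  1.96  0.34  0.53 -2.23]
(1.35, 65) [ 0.534 -0.053  0.115] [-0.4   0.29  1.95  0.33  0.52 -2.23]
(0, 70, 0.05, 0.012) [ 0.429 -0.053  0.
[... 901 characters left out ...]
.74 -2.04]
(1.2, 75) [ 0.526 -0.053  0.12 ] [-0.37  0.32  1.84  0.14  0.75 -2.03]
(1.35, 75) [ 0.533 -0.053  0.118] [-0.36  0.34  1.82  0.14  0.75 -2.02]
(0, 80, 0.05, 0.012) [ 0.424 -0.053  0.085] [-0.45  0.22  2.08  0.12  0.69 -2.1 ]
(0, 80, 0, 0.012) [ 0.473 -0.053  0.094] [-0.4   0.3   1.94  0.1   0.75 -2.03]
(0.3, 80, 0, 0.01) [ 0.483 -0.053  0.107] [-0.39  0.29  1.9   0.09  0.79 -2.02]
(0.6, 80, 0, 0.008) [ 0.496 -0.053  0.116] [-0.38  0.3   1.86  0.09  0.82 -2.  ]
(0.96, 80, 0, 0.006) [ 0.513 -0.053  0.121] [-0.36  0.33  1.8   0.08  0.85 -1.98]
(1.2, 80) [ 0.525 -0.053  0.122] [-0.35  0.35  1.77  0.08  0.86 -1.97]
(1.35, 80) [ 0.532 -0.053  0.119] [-0.35  0.37  1.75  0.08  0.86 -1.96]
```

```bash
python3 - <<'E'
from m import *
env.close_gripper(30)
pos,q=lpose(0,65,.05,.012)
env.reach(pos+[-.01,0,.12],q); st()
env.movel(pos,velocity=.12,frame=q); env.hold(.1); st()
snap("wrist","w10"); snap("side","d10")
cv2.imwrite("pics/c10.png",np.hstack([cv2.imread("pics/w10.png")[:300,160:560],cv2.resize(cv2.imread("pics/d10.png")[180:330,220:410],(380,300))]))
E
```

```text
t20.83 q [-0.541 -0.085  2.133  0.328  0.739 -2.316] p [ 0.4234 -0.0538  0.1902] F [ 0.91 -0.47 -0.37] M [-0.    0.15 -0.02] gap 0.000
t22.08 q [-0.523  0.193  2.257  0.622  0.371 -2.642] p [ 0.4328 -0.0532  0.0696] F [-0.55  0.21 -0.1 ] M [ 0.03  0.21 -0.03] gap -0.001
```

View pics/c10.png

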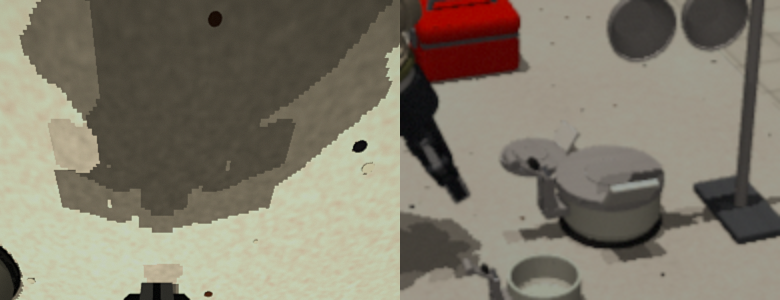

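View pics/w10.png

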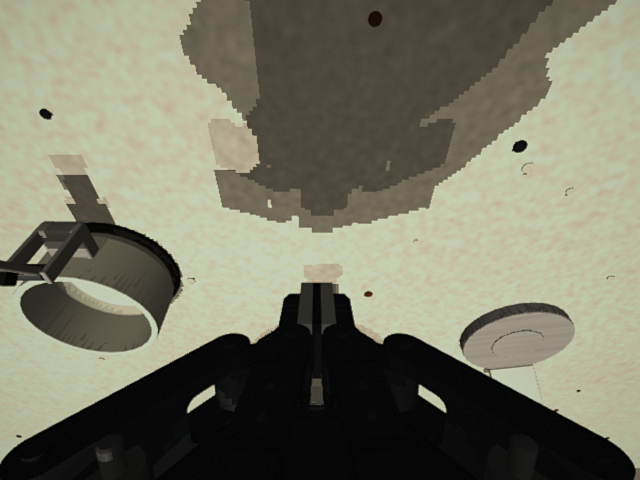

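The fingers are level with the lever on its outer side and clear of everything. I'll push along the arc with a force guard.

```bash
python3 - <<'E'
from m import *
for a in [(0,65,.006,.012),(0.1,65,0,.012),(.3,65,0,.010),(.6,65,0,.008),(.85,65,0,.006)]:
    pos,q=lpose(*a); g=env.movel(pos,velocity=.06,frame=q,guard=12); print(a,g); st()
    if g: break
snap("side","d11"); snap("scene","s11")
cv2.imwrite("pics/c11.png",np.hstack([cv2.resize(cv2.imread("pics/s11.png")[170:290,220:340],(400,400)),cv2.resize(cv2.imread("pics/d11.png")[200:310,260:370],(400,400))]))
E
```

```text
(0, 65, 0.006, 0.012) False
t23.07 q [-0.466  0.225  2.138  0.476  0.427 -2.437] p [ 0.472  -0.0529  0.0874] F [-0.48  0.28 -0.22] M [-0.02  0.18 -0.01] gap 0.001
(0.1, 65, 0, 0.012) False
t23.39 q [-0.455  0.227  2.11   0.444  0.447 -2.394] p [ 0.4807 -0.053   0.094 ] F [-0.53 -0.15 -0.51] M [ 0.02  0.27 -0.04] gap 0.001
(0.3, 65, 0, 0.01) False
t23.73 q [-0.447  0.221  2.085  0.413  0.473 -2.354] p [ 0.4871 -0.053   0.1028] F [-0.08 -0.58 -0.96] M [ 0.    0.28 -0.03] gap 0.001
(0.6, 65, 0, 0.008) False
t24.12 q [-0.433  0.227  2.044  0.379  0.501 -2.304] p [ 0.4994 -0.0529  0.1118] F [-0.05 -0.12 -0.34] M [-0.03  0.23 -0.03] gap -0.003
(0.85, 65, 0, 0.006) False
t24.48 q [-0.421  0.24   2.009  0.357  0.518 -2.269] p [ 0.5108 -0.053   0.1166] F [ 0.12  0.63 -0.28] M [-0.01  0.19  0.04] gap -0.001
```

View pics/c11.png

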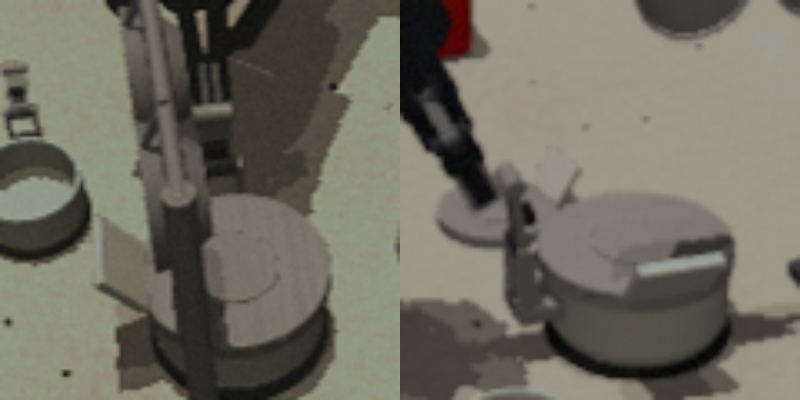

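The lever is nearly upright, with its roll at about (508,172) in the side crop. I'll carry it past upright.

```bash
python3 - <<'E'
from m import *
for a in [(1.0,65,0,.005),(1.15,65),(1.3,65)]:
    pos,q=lpose(*a); g=env.movel(pos,velocity=.05,frame=q,guard=12); print(a,g); st()
    if g: break
env.hold(.3)
snap("side","d12"); snap("scene","s12")
cv2.imwrite("pics/c12.png",np.hstack([cv2.resize(cv2.imread("pics/s12.png")[170:290,220:340],(400,400)),cv2.resize(cv2.imread("pics/d12.png")[200:310,260:370],(400,400))]))
E
```

```text
(1.0, 65, 0, 0.005) False
t24.87 q [-0.414  0.252  1.988  0.346  0.524 -2.253] p [ 0.5181 -0.053   0.1179] F [-0.11 -1.01 -0.1 ] M [0.03 0.26 0.02] gap -0.003
(1.15, 65) False
t25.16 q [-0.407  0.265  1.969  0.339  0.527 -2.239] p [ 0.5251 -0.053   0.1178] F [ 0.4   0.23 -0.02] M [-0.02  0.2  -0.06] gap -0.004
(1.3, 65) False
t25.46 q [-0.4    0.283  1.952  0.334  0.526 -2.228] p [ 0.5322 -0.053   0.1157] F [-0.12  0.18 -0.48] M [0.   0.2  0.03] gap -0.001
```

View pics/c12.png

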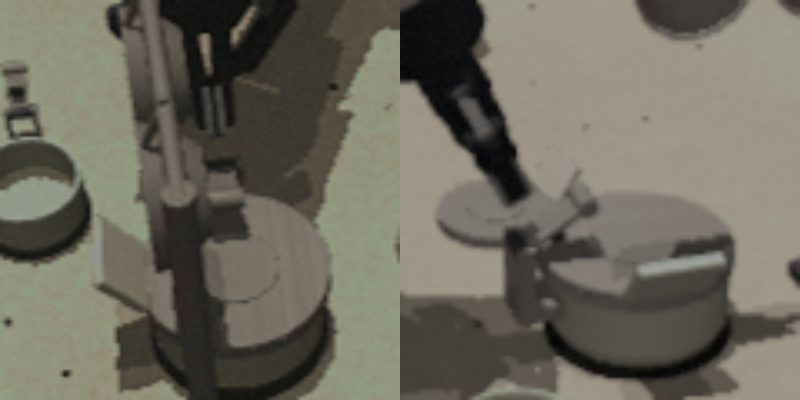

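The lever is past centre and falling inward. I'll withdraw back and up, then check.

```bash
python3 - <<'E'
from m import *
s=monitor.sense(); p0=np.array(s['position']); q=s['ee_rot']
env.movel(p0+[-.08,0,.05],velocity=.15); env.reach(p0+[-.11,0,.17],q); env.hold(.5); st()
snap("side","d13"); snap("scene","s13"); snap("wrist","w13")
pl=[.612,-.053,np.pi/2,0,0,0]
overlay("s13",(220,180,340,300),3.3333,"tmp",pl,2.5,None);a=cv2.imread("pics/tmp.png")
cv2.imwrite("pics/c13.png",np.hstack([cv2.resize(a,(400,400)),cv2.resize(cv2.imread("pics/d13.png")[200:310,260:370],(400,400))]))
E
```

```text
t27.70 q [-0.541 -0.197  1.961  0.259  1.013 -2.209] p [ 0.422  -0.053   0.2857] F [ 1.14 -0.54 -0.02] M [ 0.04  0.23 -0.01] gap -0.001
```

View pics/c13.png

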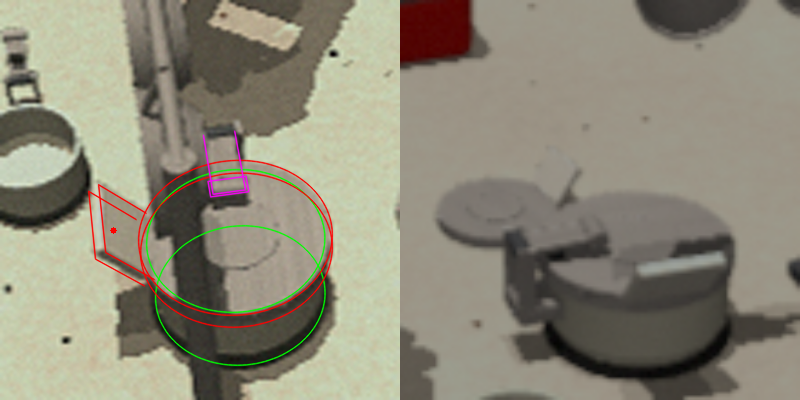

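View pics/w13.png

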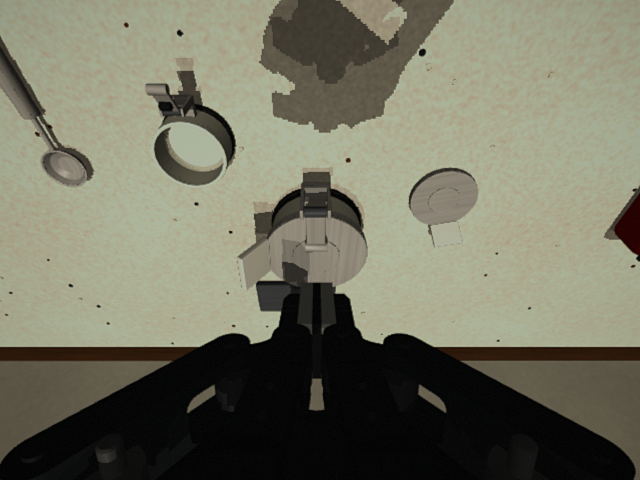

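The lever lies on the lid and matches the 2.5 rad model, with the roll at (228,190) in the scene crop. The lid is flat, everything else is where it was, and the robot is clear.

```bash
python3 - <<'E'
from m import *
env.hold(.3); st(); job.hand_in()
E
```

```text
t28.15 q [-0.541 -0.198  1.961  0.259  1.013 -2.209] p [ 0.422 -0.053  0.286] F [0.18 0.12 0.41] M [0.   0.19 0.01] gap 0.001
the job is handed in; nothing more can be done
```

I seated the lid flat and flipped the clip lever over onto it, then handed the job in at about 28 s.

**Lid:** I pinched the lip down its slope and tilted the lid about its far edge until the lip-side edge was about 2 cm above the rim. I slid it back over the centre until the far skirt just touched the rim. After backing off half a millimetre, I lowered it in small guarded steps and released it.

**Lever:** With the fingers shut, I pushed the lever along its arc from the outer side. Past upright it fell shut by itself.

**Last checks:**
- **Lid:** its outline matched a flat, centred lid to about 1–2 pixels (about 2 mm) in the scene, side and wrist views after release.
- **Lever:** it matched the 2.5 rad pose in the scene view, and the side and wrist views also show it lying on the lid.
- **Surroundings:** there was no contact with the stand at any point, and the carrier and spoon look unmoved. The robot ended clear of everything.

**What disagreed:**
- **Force while seating:** the downward force on the wrist rose to about 21 N at the end of the lowering, more than intended. The 6 N guard did not stop it because I moved in small steps. I eased it to about 8 N before letting go.
- **Lift height:** the 2 cm comes from the robot's position and the given geometry. The wrist overlay at that moment was about 5 pixels off.

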